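# Clear the check fixture and present the cast lever over it

## Robot

A 6-joint arm with a two-finger parallel gripper is mounted at the origin on a cart in front of the work surface, level with it; the furniture and walls round the work are solid. World frame = base frame: x ahead of the robot, y to its left, z up, the work surface at z = 0. Lengths are in m, angles in rad, forces in N, time in s.
With the tool pointing down it reaches from about 0.3 to 0.875 m from the base axis. Payload 6.4 kg.
Tool frame: the origin (TCP) lies at the very end of the fingers, on their centre line; the grasp point (between the pads) lies 19 mm behind it; x points along the fingers, y is the direction in which the jaws open and shut, and the axes are right-handed (so a half turn about x gives the same grasp; the last joint's range is limited). The gripper opens to 85 mm and grips with 20 to 120 N. Pads are 22 mm wide; open, the fingers measure 114 mm over their backs; the gripper's body (76 mm by 85 mm) begins 54 mm behind the grasp point. The pads swing forward as they close: fully open they stand 13 mm farther back than shut.
Start: joints at [-1.552, 0.181, 1.607, -0, 1.354, -0.206], TCP at [0.128, -0.561, 0.231] pointing down, gripper open.
Joint ranges: [-2.99, 2.99], [-0.89, 2.07], [0.3, 2.58], [-1.14, 4.28], [0, 2.63], [-3.12, 3.12]. Speed limits (rad/s): [2.57, 2.57, 3.01, 3.14, 3.14, 3.14].

## Interface

Orientations are given as a unit quaternion [w, x, y, z].
In Python, from bench import status, optics, hand_in gives the robot as it stands. The module is installed in compiled form; this text tells all that it offers.
- The arm moves only by the shell command python3 -m jog 'ROWS'. ROWS is JSON, one flat list of numbers, 5 for each row, row after row: the shift along the tool's x, y, z in mm, then the turn about the tool's x in degrees, then the opening in per cent of the stroke, from 0 (shut) to 100 (fully open). In form: [tx, ty, tz, yaw, gripper, tx, ty, tz, yaw, gripper, ...]. A call has exactly 5 rows; each row is the pose to reach, as a shift and turn from the pose commanded when the call began, along the tool's axes at that moment; what a row does not reach only later rows make up. A row lasts 1/10 s, in which the tool goes at most 50 mm and 8.59 degrees, less where a joint would pass 70% of its speed; a pose out of reach is approached as far as the arm can. A call with a gripper value outside its range is refused whole. The fingers move at their own pace and stop on an object; the grip force is fixed at half the most. Time passes only in rows, so rows that repeat a pose let the fingers close, or fill a call up. It gives the time, the measured TCP pose, the force and the opening at its end, in the units of the state.
- status.get_obs(): the state, without advancing time (a new reading comes with each control period).
- optics.camera(name): name is "side" or "top"; returns the picture (420x560x3 uint8, red, green, blue); there is no depth.
- optics.get_calibration(name): a dict with "vertical_fov" (degrees; the focal length in pixels is half the picture's height over the tangent of half this angle, whatever the lens; pixels are square), "cx", "cy" (the principal point, pixels), "k1" (the pictures are not rectified: a ray, as slopes to the right and down, at radius r is drawn at 1 + k1 r^2 times it, then the intrinsics apply), "extrinsics" (4x4, takes a point from camera to world coordinates). Camera axes: x right, y up, looking along -z (the intrinsics and any distortion apply to the point x, -y, -z); pixel columns grow to the right and rows downward; lengths in m; the calibration is good to about 2 mm. A picture is of the moment at which its call begins. get_calibration takes no time and is no camera call.
- hand_in(): hands the job in, once; it reports no verdict.
The state is a dict: "time_s": time; "q": joint angles; "dq": joint speeds; "joint_efforts": joint torques, N m; "eef_pos": TCP position; "eef_rot": TCP orientation; "wrist_force": force on the tool from outside, world axes, zero at the start; "torque": the same for the moment, N m; "opening": opening from 0.0 (shut) to 1.0 (fully open).
Only numpy, scipy, OpenCV 4.12 (cv2) and the standard library are available. Lean on these libraries where they do the work, as an engineer would, in place of code of your own. Each camera call takes 0.05 s, during which the arm holds its last target. There are 200 camera calls.

## Task

Someone left the scraper lying on the check fixture: first put it away by sliding its blade flat into the slot of the grey holder block until it is fully home (handle up against the block), and let go of it. Only then pick up the cast lever at its balance point and hold it level and still about 5 cm above the fixture's two pins, its big bore right over the thick post and its small bore right over the thin pin, never letting it touch the fixture. Finish while still holding it there, and leave the bearing, the gold ring and the red bottle where they stand.

Things in the scene. Friction and masses are not known exactly. Their poses are not given: they have to be found in the camera images.
- scraper_handle (a point): Centre (half-way up) of the handle of a loose flat scraper, 155 mm long, 0.1 kg, that starts lying flat on the fixture's plate between post and pin, handle towards the robot. x points from handle to blade, z up. Black handle 90 mm long, 24 wide, 22 high: grip it here across its width. Its underside is 11 mm below this point.
- scraper_tip (a point): Middle of the end of the scraper's bare steel blade, 110 mm ahead of the handle's centre and 9.5 mm lower; same axes. The blade is 36 mm wide, 3 mm thick, reaches 65 mm out of the handle and is flush with the handle's underside.
- holder: Fixed grey block for the scraper, 96 mm long (x), 72 wide (y), 62 high; origin at the centre of its underside on the worktop, z up. Its slot runs along x and opens at the -x end, which faces the robot. The slot's floor lies 38 mm above the worktop and sticks out 20 mm in front of the upper part as a shelf. Position and yaw vary.
- slot_mouth (a point): Centre of the slot's opening at the front face of the block's upper part: 28 mm to -x of the holder's centre, 42.5 mm above the worktop; same axes. The slot is 48 mm wide, 9 high, 68 deep along +x. The scraper goes in blade first, flat, and is home when its handle meets the upper part (tip 65 mm past the mouth); the shelf then carries it level.
- fixture: Fixed check fixture: a dark steel plate 80 mm (x) by 200 mm (y) by 10 mm high, origin at the centre of its underside, z up, carrying a post and a pin that both end 38 mm above the worktop. Position and yaw vary; it may change places with the lever.
- post_top (a point): Centre of the top of the fixture's thick post (16 mm diameter, with a 30 mm collar at its foot), 75 mm towards -y of the plate's centre, 38 mm above the worktop. Axes as the fixture.
- pin_top (a point): Centre of the top of the fixture's thin pin (8 mm diameter, with a 20 mm collar at its foot), 75 mm towards +y of the plate's centre, 38 mm above the worktop. Axes as the fixture.
- lever_balance (a point): Balance point (centre of mass from above) of the loose cast lever, on its straight arm, 43.5 mm from the big bore's centre towards the small one, 18 mm above the lever's underside. Arm 16 mm wide (x), its underside 10 mm and top 26 mm above the lever's underside: grip it here across its width. y runs from big to small bore, z up. 0.3 to 0.45 kg.
- boss_bore (a point): Centre of the big bore (20 mm) at the underside of the lever's big boss (44 mm diameter, 40 high), at its -y end. The lever is bare cast metal, 185 mm long, 150 mm between bores. It starts flat on the worktop, big boss to the robot's right, as the fixture's thick post is. Same axes.
- eye_bore (a point): Centre of the small bore (11 mm) at the underside of the lever's small eye (26 mm diameter, 28 high), at its +y end. Same axes.
- bearing: Bystander: ball bearing, 52 mm diameter, 15 mm high, origin at the centre of its underside. Leave it.
- bottle: Bystander: red bottle with a white nozzle, 24 x 40 x 94 mm, origin at the centre of its underside. Leave it.
- ring: Bystander: flat gold-coloured ring, 52 mm diameter, 7 mm high, origin at the centre of its underside. Leave it.

How it is judged:
On the way, in this order (a step that is already met when the one before it is completed fails the run):
1. the scraper rests fully home in the holder's slot, let go, while the lever still lies where it was (x of scraper_tip in the frame of slot_mouth above 0.052 m and z of scraper_tip in the frame of slot_mouth between -0.007 and 0.007 m and contact force between the fingers and scraper below 0.1 N and distance of lever_balance from where it was at the start of the episode below 0.03 m), for 0.2 s.
2. the lever is lifted clear of the worktop in the fingers (height (world z) of each of boss_bore, eye_bore above 0.03 m and contact force between the fingers and lever above 1 N), for 0.2 s.
At the end, for the whole second after the job is handed in: Scraper let go in the slot, tip 52 mm or more past the mouth; lever held within 15 mm of its balance point, still, level within 4 degrees, underside 20 to 90 mm above the post top, each bore within 10 mm of its post or pin, not touching the fixture (x of scraper_tip in the frame of slot_mouth above 0.052 m and z of scraper_tip in the frame of slot_mouth between -0.007 and 0.007 m and contact force between the fingers and scraper below 0.1 N and horizontal distance between boss_bore and post_top below 0.01 m and horizontal distance between eye_bore and pin_top below 0.01 m and z of boss_bore in the frame of post_top between 0.02 and 0.09 m and angle between lever's own z axis and vertical below 0.07 rad and horizontal distance between the grasp point and lever_balance below 0.015 m and contact force between the fingers and lever above 1 N and contact force between lever and fixture below 0.1 N and linear speed of lever below 0.02 m/s); the arm keeps its last pose, push and grip.
It fails at once if the lever touches the fixture (contact force between lever and fixture above 0.5 N).
It fails at once if the bearing, gold ring or bottle is disturbed (distance of any of bearing, ring, bottle from where it was at the start of the episode above 0.025 m).
It also fails if it takes over 64 s, if anything falls off the work surface, if the arm or the gripper's body presses on something with over 40 N, if the wrist force passes 120 N, or if a joint passes its speed limit or range.

## Working session

There is one attempt and no reset: what is moved stays moved. The work goes in short steps, Python scripts to look and compute and a shell command to move; the robot and the scene stay as the last step left them, time stands still between calls to the robot, and variables do not carry over. Pictures are saved under pics/ and viewed, on a budget of 13 in all, crops included, one or two more only if the job needs it, and the job is handed in when it is done.

```bash
mkdir -p pics; ls; python3 - <<'E'
from bench import status, optics
import cv2
o=status.get_obs(); print(o)
for n in("top","side"):
    im=optics.camera(n); cv2.imwrite(f"pics/{n}0.png",im[:,:,::-1]); print(n,optics.get_calibration(n))
E
```

```text
pics
{'time_s': 0.0, 'q': array([-1.55230108e+00,  1.81563426e-01,  1.60798241e+00,  4.19770807e-05,
        1.35383451e+00, -2.06300194e-01]), 'dq': array([ 0.00141879,  0.00147074,  0.00022068,  0.00029278, -0.00012837,
        0.00056944]), 'joint_efforts': array([-1.18215066e-03, -4.44865394e+01, -3.51340055e+01, -1.90440837e-04,
        9.07080132e-03,  2.06672115e-05]), 'eef_pos': array([ 0.12819109, -0.55996454,  0.23038395]), 'eef_rot': array([ 0.07867883,  0.70271872,  0.07993464, -0.70257134]), 'wrist_force': array([ 0.17875058, -0.22075477,  0.39679455]), 'torque': array([ 0.03319871,  0.03600868, -0.00525548]), 'opening': 0.9988789428535197}
top {'vertical_fov': 45.61593473818503, 'cx': 272.6234714435612, 'cy': 207.525282745304, 'k1': 0.032013536834578735, 'extrinsics': array([[ 0.01725172,  0.98699661, -0.15981261,  0.36534449],
       [-0.99979356,  0.01531298, -0.01335498,  0.21940905],
       [-0.01073411,  0.16001002,  0.98705703,  1.09244328],
       [ 0.        ,  0.        ,  0.        ,  1.        ]])}
side {'vertical_fov': 52.066254586015056, 'cx': 274.7649892793432, 'cy': 205.8376947325667, 'k1': -0.07376232667447447, 'extrinsics': array([[ 0.99253379,  0.07141843, -0.09887408,  0.4243019 ],
       [-0.12080964,  0.46408913, -0.87751143, -0.52362549],
       [-0.01678411,  0.88290469,  0.46925218,  0.45973415],
       [ 0.        ,  0.        ,  0.        ,  1.        ]])}
```

```bash
python3 - <<'E'
import cv2
im=cv2.imread("pics/top0.png"); cv2.imwrite("pics/top0b.png",cv2.resize(im,(800,600),interpolation=cv2.INTER_CUBIC))
E
```

```text
(no output)
```

View pics/top0b.png

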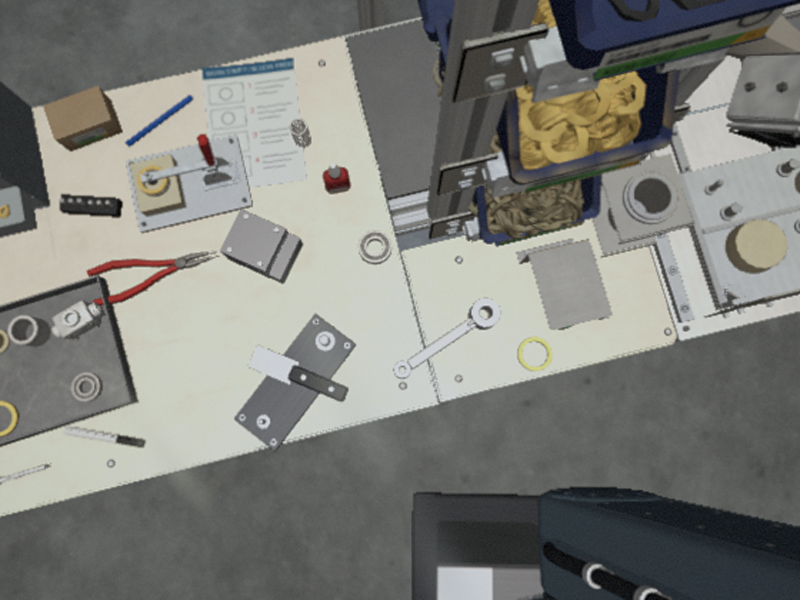

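View pics/side0.png

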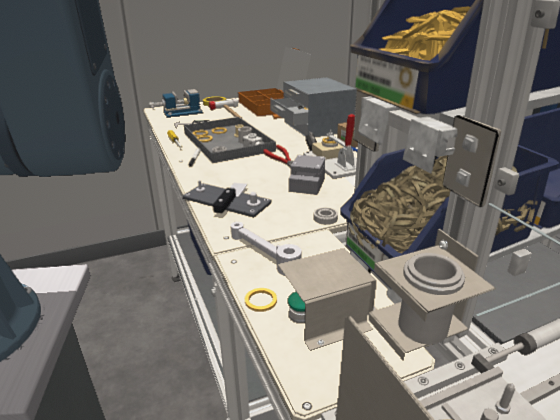

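The top picture shows the fixture near (295,380) with the scraper across it, its blade pointing left. The holder is at (260,245) with its shelf to the lower right, and the lever runs from the boss at (485,313) to the eye at (403,369). The bearing is at (375,247), the ring at (535,353) and the bottle at (336,178). The side view agrees. Next I'll fit the models and overlay them.

```bash
cat > h.py <<'E'
import numpy as np, cv2
from scipy.optimize import least_squares
from scipy.spatial.transform import Rotation as R
from bench import status, optics
C={n:optics.get_calibration(n) for n in("top","side")}
def proj(n,P):
    c=C[n]; E=c["extrinsics"]; P=np.atleast_2d(P)
    p=(P-E[:3,3])@E[:3,:3]; s=np.c_[p[:,0],-p[:,1]]/-p[:,2:]
    s=s*(1+c["k1"]*(s**2).sum(1,keepdims=True)); f=210/np.tan(np.radians(c["vertical_fov"]/2))
    return s*f+[c["cx"],c["cy"]]
def at_z(n,px,z):
    return np.r_[least_squares(lambda a:(proj(n,[a[0],a[1],z])-px).ravel(),[.5,.1]).x,z]
def tf(pose,pts):  # pose x,y,yaw ; local points
    pts=np.atleast_2d(np.array(pts,float)); c,s=np.cos(pose[2]),np.sin(pose[2])
    return np.c_[pts[:,0]*c-pts[:,1]*s+pose[0],pts[:,0]*s+pts[:,1]*c+pose[1],pts[:,2]]
def box(x0,x1,y0,y1,z): return [[x0,y0,z],[x1,y0,z],[x1,y1,z],[x0,y1,z]]
def circ(x,y,r,z): a=np.linspace(0,2*np.pi,25)[:-1]; return np.c_[x+r*np.cos(a),y+r*np.sin(a),0*a+z]
M=dict(fix=[box(-.04,.04,-.1,.1,.01),circ(0,-.075,.008,.038),circ(0,.075,.004,.038)],
 hold=[box(-.028,.048,-.036,.036,.062),box(-.048,-.028,-.036,.036,.038)],
 lev=[circ(0,-.0435,.022,.04),circ(0,-.0435,.010,.04),circ(0,.1065,.013,.028),circ(0,.1065,.0055,.028)],
 scr=[box(-.045,.045,-.012,.012,.032),box(.045,.11,-.018,.018,.013)])
def overlay(n,im,poses,roi,k):
    x0,y0,x1,y1=roi; o=cv2.resize(im[y0:y1,x0:x1],None,fx=k,fy=k,interpolation=cv2.INTER_CUBIC)
    for m,p in poses.items():
        for l in M[m]:
            q=(proj(n,tf(p,l))-[x0,y0]+.5)*k
            cv2.polylines(o,[np.round(q*16).astype(np.int32)],True,(0,0,255),1,cv2.LINE_AA,4)
    return o
def go(x,y,z,yaw):
    "tool-frame shift (mm) and turn (deg) to TCP x,y,z with jaw (tool y) along yaw (mod 180)"
    o=status.get_obs(); w=o["eef_rot"]; r=R.from_quat(w[[1,2,3,0]]).as_matrix()
    d=r.T@(np.array([x,y,z])-o["eef_pos"])*1e3; j=r.T@[np.cos(yaw),np.sin(yaw),0]
    t=np.degrees(np.arctan2(j[2],j[1])); t=(t+90)%180-90
    print("t",round(o["time_s"],2),"shift",d.round(1),"turn",round(t,1),"eef",o["eef_pos"].round(4),"down",r[:,0].round(3),"q",o["q"].round(2),"op",round(o["opening"],3),"F",o["wrist_force"].round(1))
E
python3 - <<'E'
from h import *
k=1/1.42857
g=lambda u,v,z:at_z("top",np.array([u,v])*k,z)
po,pi=g(324,340,.038),g(263,421,.038); print(po,pi,np.linalg.norm(po-pi))
bo,ey=g(485,313,.04),g(403,369,.028); print(bo,ey,np.linalg.norm(bo-ey))
def two(a,b,f): d=b-a; return [*(a+(b-a)*f)[:2],np.arctan2(-d[0],d[1])]
h=g(320,382,.032);t=g(252,358,.013); hd=np.arctan2(*(t-h)[1::-1])
c=[g(245,210,.062),g(220,250,.062)]; s=[g(302,243,.038),g(280,282,.038)]
A=(c[0]+c[1])/2;B=(s[0]+s[1])/2; d=A-B
P=dict(fix=two(po,pi,.5),lev=two(bo,ey,43.5/150),scr=[h[0],h[1],hd],hold=[*((A+B)/2)[:2],np.arctan2(d[1],d[0])])
for a in P:print(a,np.round(P[a],4))
print("scr len",np.linalg.norm((t-h)[:2]),"hold len",np.linalg.norm(d[:2]))
np.save("P.npy",P)
im=cv2.imread("pics/top0.png"); cv2.imwrite("pics/ov1.png",overlay("top",im,P,(150,140,360,318),3.3))
E
```

```text
[0.46913457 0.32966478 0.038     ] [0.34952518 0.41464514 0.038     ] 0.14672445939451303
[0.51305745 0.09125968 0.04      ] [0.42879533 0.21180553 0.028     ] 0.1475649238127415
fix [0.4093 0.3722 0.9531]
lev [0.4886 0.1262 0.6101]
scr [0.4074 0.3342 1.2508]
hold [0.6073 0.4258 1.1037]
scr len 0.11182081898176559 hold len 0.09534000145477758
```

View pics/ov1.png

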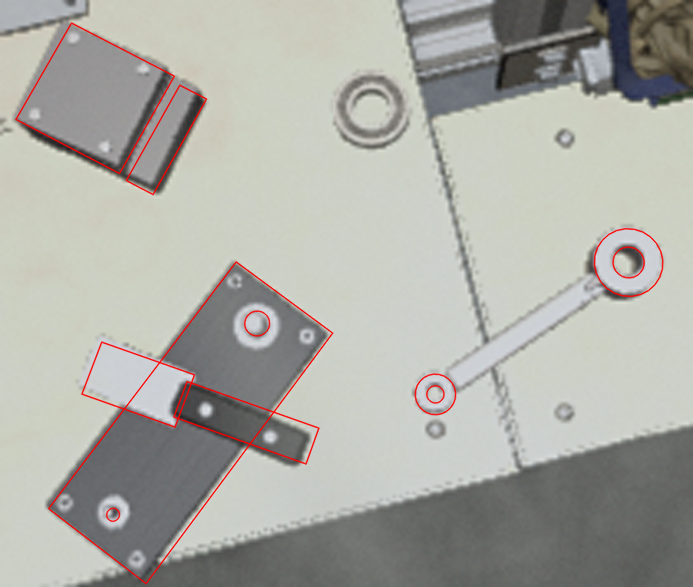

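The overlay fits the fixture, holder and lever to within about 2 mm. The scraper handle looks about 2° rotated and 2–3 mm off. I'll check the side camera overlay and a raw close-up of the scraper together.

```bash
python3 - <<'E'
from h import *
P=np.load("P.npy",allow_pickle=True).item()
t=cv2.imread("pics/top0.png"); s=cv2.imread("pics/side0.png")
a=overlay("top",t,{},(170,235,250,285),5)
b=overlay("side",s,{k:P[k] for k in("hold",)},(270,145,350,195),5)
c=overlay("side",s,P,(180,175,260,225),5); d=overlay("side",s,P,(225,210,305,260),5)
cv2.imwrite("pics/m2.png",np.vstack([np.hstack([a,b]),np.hstack([c,d])]))
E
```

```text
(no output)
```

View pics/m2.png

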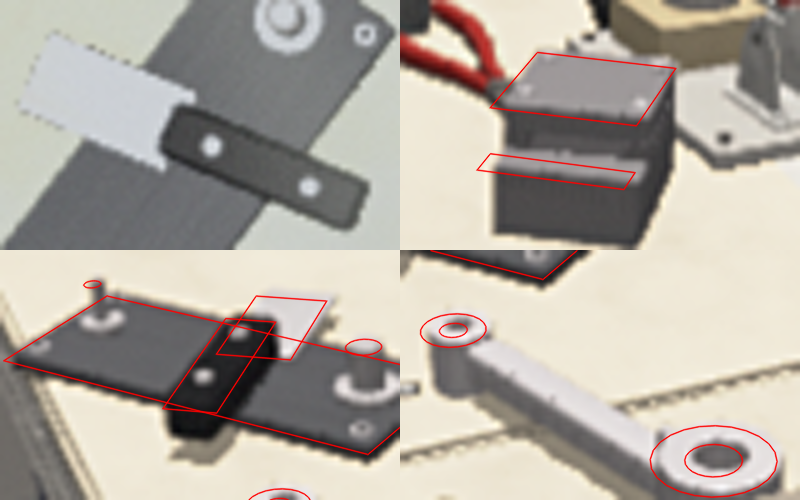

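The side view shows the scraper is 2–3 px from the estimate, and the fixture and holder are off by about 1–2 px. I'll refine each pose by snapping its model edges to image gradients, in each camera separately and in both together.

```bash
cat > fit.py <<'E'
from h import *
from scipy.optimize import minimize
from scipy.ndimage import map_coordinates
M["lev"].append([[.008,-.02,.026],[.008,.09,.026],[-.008,.09,.026],[-.008,-.02,.026]])
def dense(l,step=.002):
    l=np.array(l,float); out=[]
    for a,b in zip(l,np.roll(l,-1,0)):
        n=max(2,int(np.linalg.norm(b-a)/step)); out.append(a+(b-a)*np.linspace(0,1,n,endpoint=False)[:,None])
    return np.vstack(out)
def grad(im,s):
    g=cv2.GaussianBlur(im.astype(np.float32),(0,0),s)
    gx,gy=cv2.Sobel(g,-1,1,0),cv2.Sobel(g,-1,0,1); m=np.sqrt((gx**2+gy**2).max(2)); return np.minimum(m,np.percentile(m,97))/np.percentile(m,97)
def fit(name,p0,ims,cams):
    p=np.array(p0,float); L=np.vstack([dense(l) for l in M[name]])
    for s in(2.5,1.2):
        G={n:grad(ims[n],s) for n in cams}
        f=lambda d:-sum(map_coordinates(G[n],proj(n,tf(p+d*[1,1,10],L)).T[::-1],order=1).mean() for n in cams)
        best=min((minimize(f,np.array(d0)*s/1.2,method="Nelder-Mead",options=dict(xatol=1e-5,fatol=1e-6,initial_simplex=np.array(d0)*s/1.2+.003*np.vstack([np.zeros(3),np.eye(3)]))) for d0 in([0,0,0],[.002,0,0],[-.002,0,0],[0,.002,0],[0,-.002,0],[0,0,.003],[0,0,-.003])),key=lambda r:r.fun)
        p=p+best.x*[1,1,10]
    return p,best.fun
E
python3 - <<'E'
from fit import *
P=np.load("P.npy",allow_pickle=True).item(); ims={n:cv2.imread(f"pics/{n}0.png") for n in C}
P["scr"][2]-=.04
Q={}
for k in P:
    for c in(["top"],["side"],["top","side"]):
        p,v=fit(k,P[k],ims,c); print(k,c,p.round(4),round(v,3))
    Q[k]=p
np.save("Q.npy",Q)
print("scr rivet mid top",at_z("top",[170+260.5/5-.5,235+166.5/5-.5],.032),"side",at_z("side",[180+221/5-.5,175+102.5/5-.5],.032))
t,s=ims["top"],ims["side"]
a=overlay("top",t,Q,(170,215,250,265),5);b=overlay("side",s,Q,(270,145,350,195),5)
c=overlay("side",s,Q,(180,175,260,225),5);d=overlay("top",t,Q,(150,140,230,190),5)
cv2.imwrite("pics/m3.png",np.vstack([np.hstack([a,b]),np.hstack([c,d])]))
E
```

```text
fix ['top'] [0.4095 0.3746 0.9337] -0.695
fix ['side'] [0.4115 0.3688 0.939 ] -0.813
fix ['top', 'side'] [0.4106 0.3723 0.946 ] -1.409
lev ['top'] [0.4818 0.1331 0.6249] -0.351
lev ['side'] [0.4914 0.1286 0.6088] -0.617
lev ['top', 'side'] [0.4917 0.1276 0.6045] -0.975
scr ['top'] [0.4061 0.3381 1.1991] -0.673
scr ['side'] [0.4177 0.3383 1.3512] -0.577
scr ['top', 'side'] [0.4063 0.3383 1.1958] -1.184
hold ['top'] [0.6043 0.4256 1.1691] -0.58
hold ['side'] [0.6194 0.43   1.2886] -0.669
hold ['top', 'side'] [0.6125 0.4296 1.1605] -1.344
scr rivet mid top [0.40650218 0.33922407 0.032     ] side [0.40763394 0.34495003 0.032     ]
```

View pics/m3.png

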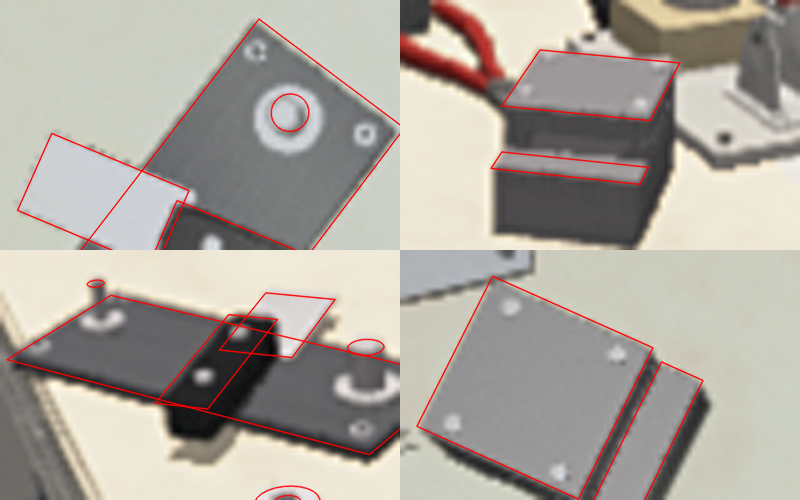

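The refined overlays fit well. The scraper handle is at about (0.4065, 0.340) with yaw 1.20. The post is close to the open finger, so I'll approach about half open, by way of a waypoint clear of the base.

```bash
python3 - <<'E'
from h import *
go(.42,-.1,.25,1.196+np.pi/2); go(.4065,.34,.15,1.196+np.pi/2)
E
```

```text
t 0.1 shift [ -18.8 -383.4 -387. ] turn -55.6 eef [ 0.1282 -0.56    0.2305] down [-0.     0.002 -1.   ] q [-1.55  0.18  1.61  0.    1.35 -0.21] op 1.005 F [-0.1 -0.7  0.1]
t 0.1 shift [  81.9 -815.2 -471.9] turn -55.6 eef [ 0.1282 -0.56    0.2305] down [-0.     0.002 -1.   ] q [-1.55  0.18  1.61  0.    1.35 -0.21] op 1.005 F [-0.1 -0.7  0.1]
```

```bash
python3 -m jog '[-4,-35,-35,0,55, -8,-70,-70,0,55, -12,-105,-105,0,55, -16,-140,-140,0,55, -19,-175,-175,0,55]'
python3 -m jog '[0,-35,-35,0,55, 0,-70,-70,0,55, 0,-105,-105,0,55, 0,-140,-140,0,55, 0,-175,-175,0,55]'
python3 - <<'E'
from h import *
go(.4065,.34,.15,1.196+np.pi/2)
E
```

```text
time_s: 0.6
eef_pos: [0.2603, -0.349, 0.2501]
eef_rot: [0.079, 0.703, 0.079, -0.703]
wrist_force: [0.7, -0.3, 0.8]
opening: 0.551
time_s: 1.1
eef_pos: [0.3919, -0.1394, 0.2503]
eef_rot: [0.079, 0.703, 0.079, -0.703]
wrist_force: [1.1, -1.1, 0.1]
opening: 0.551
t 1.1 shift [ 100.2 -464.1 -120.9] turn -55.7 eef [ 0.3919 -0.1394  0.2503] down [ 0. -0. -1.] q [-0.63 -0.22  1.96  0.    1.4   0.72] op 0.551 F [ 1.1 -1.1  0.1]
```

```bash
python3 -m jog '[0,-47,-12,-8,55, 0,-94,-24,-16,55, 0,-141,-37,-24,55, 0,-188,-49,-32,55, 0,-232,-60,-40,55]'
python3 - <<'E'
from h import *
go(.4065,.34,.10,1.196+np.pi/2)
E
```

```text
time_s: 1.6
eef_pos: [0.3975, 0.1004, 0.2502]
eef_rot: [0.317, 0.632, 0.317, -0.632]
wrist_force: [0.1, 0.6, -0.0]
opening: 0.549
t 1.6 shift [ 150.2 -136.3 -197.3] turn -15.3 eef [0.3975 0.1004 0.2502] down [ 0.  0. -1.] q [-0.04 -0.23  1.97  0.    1.4   0.6 ] op 0.549 F [ 0.1  0.6 -0. ]
```

```bash
python3 -m jog '[10,-27,-39,-4,55, 25,-54,-78,-8,55, 45,-82,-118,-12,55, 65,-109,-158,-15,55, 85,-136,-197,-15,55]'
python3 -m jog '[30,0,0,0,55, 60,0,0,0,55, 65,0,0,0,55, 65,0,0,0,55, 65,0,0,0,55]'
python3 - <<'E'
from h import *
go(.4065,.34,.0125,1.196+np.pi/2)
ims={n:optics.camera(n)[:,:,::-1].copy() for n in C}
Q=np.load("Q.npy",allow_pickle=True).item()
a=overlay("side",ims["side"],{},(180,130,260,220),5);b=overlay("top",ims["top"],{"hold":Q["hold"]},(150,190,230,280),5)
cv2.imwrite("pics/g1.png",np.hstack([a,b]))
E
```

```text
time_s: 2.1
eef_pos: [0.4078, 0.3335, 0.1668]
eef_rot: [0.395, 0.586, 0.395, -0.586]
wrist_force: [0.8, 0.2, -0.1]
opening: 0.547
time_s: 2.6
eef_pos: [0.4093, 0.3316, 0.1042]
eef_rot: [0.395, 0.587, 0.395, -0.586]
wrist_force: [0.3, -0.5, 1.1]
opening: 0.55
t 2.6 shift [91.7 -5.9 -6.6] turn -0.7 eef [0.4093 0.3316 0.1042] down [ 0.002  0.001 -1.   ] q [0.46 0.23 1.83 0.   1.08 0.84] op 0.55 F [ 0.3 -0.5  1.1]
```

View pics/g1.png

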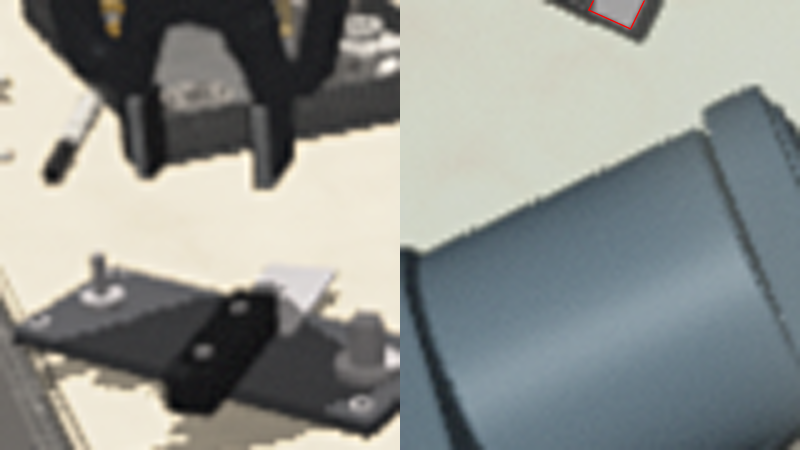

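The side view shows the half-open fingers (gap centre about (207,176)) straddling the handle line above the plate. The arm hides the top view. I'll descend with the remaining shift, close, and lift.

```bash
python3 -m jog '[20,-6,-7,0,55, 45,-6,-7,0,55, 70,-6,-7,0,55, 85,-6,-7,0,55, 91,-6,-7,0,55]'
python3 -m jog '[0,0,0,0,55, 0,0,0,0,20, 0,0,0,0,0, 0,0,0,0,0, 0,0,0,0,0]'
python3 - <<'E'
from h import *
print(proj("side",[.4093,.3316,.109]))
go(.4065,.34,.0125,1.196+np.pi/2)
E
```

```text
time_s: 3.2
eef_pos: [0.4052, 0.3398, 0.0112]
eef_rot: [-0.395, -0.586, -0.395, 0.587]
wrist_force: [0.2, -0.3, -0.8]
opening: 0.547
time_s: 3.7
eef_pos: [0.4067, 0.3407, 0.0134]
eef_rot: [0.395, 0.588, 0.395, -0.586]
wrist_force: [-0.4, -0.8, 6.5]
opening: 0.267
[[221.99874263 165.3598015 ]]
t 3.7 shift [0.9 0.  0.8] turn -0.6 eef [0.4067 0.3407 0.0134] down [ 0.003  0.001 -1.   ] q [ 0.47  0.39  1.85 -0.    0.9   0.86] op 0.267 F [-0.4 -0.8  6.5]
```

Gripped: the opening is 0.267 (about 23 mm) and there is light plate contact. Now I'll lift.

```bash
python3 -m jog '[-10,0,0,0,0, -30,0,0,0,0, -60,0,0,0,0, -80,0,0,0,0, -80,0,0,0,0]'
python3 - <<'E'
from h import *
Q=np.load("Q.npy",allow_pickle=True).item(); h=Q["hold"]; print(h)
# target TCP for handle centre s m before home (handle centre = mouth -45mm at home)
for tip in(-.03,.065):
    p=tf(h,[[-.028+tip-.11,0,.05]])[0]; print(tip,p); go(*p[:2],.0935,h[2]+np.pi/2)
im=optics.camera("side")[:,:,::-1].copy(); cv2.imwrite("pics/g2.png",overlay("side",im,{"hold":h},(180,130,340,230),5))
E
```

```text
time_s: 4.2
eef_pos: [0.4075, 0.3414, 0.0954]
eef_rot: [0.395, 0.589, 0.395, -0.584]
wrist_force: [0.6, 0.7, -1.2]
opening: 0.263
[0.61250889 0.42956147 1.16049214]
-0.03 [0.54549566 0.27550555 0.05      ]
t 4.2 shift [  2.5 152.6   9.1] turn 1.4 eef [0.4075 0.3414 0.0954] down [ 0.006  0.003 -1.   ] q [0.47 0.25 1.83 0.   1.06 0.86] op 0.263 F [ 0.6  0.7 -1.2]
0.065 [0.58339005 0.3626205  0.05      ]
t 4.2 shift [  3.  154.9 -85.9] turn 1.4 eef [0.4075 0.3414 0.0954] down [ 0.006  0.003 -1.   ] q [0.47 0.25 1.83 0.   1.06 0.86] op 0.263 F [ 0.6  0.7 -1.2]
```

View pics/g2.png

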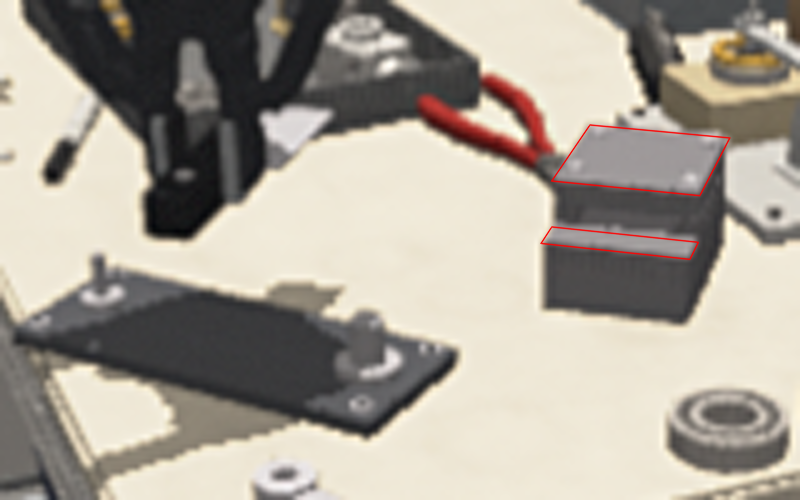

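The side view shows the scraper held level, with the fixture now empty. I'll move in front of the slot and lower to insertion height.

```bash
python3 -m jog '[0,35,2,0,0, 0,75,5,0.5,0, 0,115,7,1,0, 1,145,9,1.4,0, 2,152,9,1.4,0]'
python3 -m jog '[10,0,0,0,0, 25,0,0,0,0, 40,0,0,0,0, 48,0,0,0,0, 48,0,0,0,0]'
python3 - <<'E'
from h import *
Q=np.load("Q.npy",allow_pickle=True).item(); h=Q["hold"]
p=tf(h,[[-.028-.03-.11,0,.05]])[0]; go(*p[:2],.0435,h[2]+np.pi/2)
ims={n:optics.camera(n)[:,:,::-1].copy() for n in C}
d=.0445-.0125
M["scr"]=[[[a,b,c+d] for a,b,c in l] for l in M["scr"]]
P={"hold":h,"scr":[p[0],p[1],h[2]]}
a=overlay("side",ims["side"],P,(240,140,320,200),5);b=overlay("top",ims["top"],P,(150,140,230,200),5)
cv2.imwrite("pics/g3.png",np.hstack([a,b]))
for n in C: cv2.imwrite(f"pics/raw3{n}.png",ims[n])
E
```

```text
time_s: 4.75
eef_pos: [0.5448, 0.2724, 0.0884]
eef_rot: [-0.387, -0.592, -0.387, 0.592]
wrist_force: [0.9, 0.9, -1.5]
opening: 0.265
time_s: 5.25
eef_pos: [0.5405, 0.2746, 0.0394]
eef_rot: [-0.387, -0.59, -0.388, 0.593]
wrist_force: [-0.3, -0.0, -1.1]
opening: 0.263
t 5.25 shift [-4.1  4.2 -2.8] turn 0.0 eef [0.5405 0.2746 0.0394] down [-0.004 -0.001 -1.   ] q [0.27 0.48 1.64 0.   1.02 0.68] op 0.263 F [-0.3 -0.  -1.1]
```

View pics/g3.png

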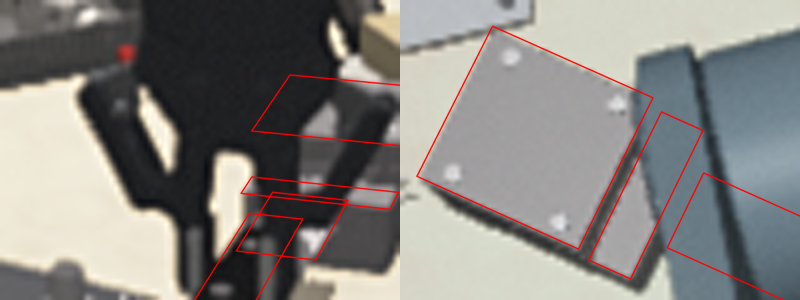

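The side view shows the blade just in front of the shelf, in line with the drawn target. The pose is 4 mm low and 4 mm to the side of target, so I'll correct that and check before inserting.

```bash
python3 -m jog '[-4,4,-3,0,0, -4,4,-3,0,0, -4,4,-3,0,0, -4,4,-3,0,0, -4,4,-3,0,0]'
cat > pre.py <<'E'
from h import *
import sys
Q=np.load("Q.npy",allow_pickle=True).item(); h=Q["hold"]
p=tf(h,[[-.028+float(sys.argv[1])-.11,0,.05]])[0]; go(*p[:2],float(sys.argv[2]),h[2]+np.pi/2)
E
python3 pre.py -.03 .0435
```

```text
time_s: 5.85
eef_pos: [0.5477, 0.2757, 0.0459]
eef_rot: [0.388, 0.591, 0.388, -0.591]
wrist_force: [0.3, 0.2, -1.7]
opening: 0.268
t 5.85 shift [ 2.4 -1.9  1. ] turn -0.0 eef [0.5477 0.2757 0.0459] down [ 0. -0. -1.] q [ 0.27  0.48  1.63 -0.    1.03  0.68] op 0.268 F [ 0.3  0.2 -1.7]
```

```bash
python3 -m jog '[2,-2,0,0,0, 2,-2,0,0,0, 2,-2,0,0,0, 2,-2,0,0,0, 2,-2,0,0,0]'
python3 pre.py -.03 .0435
python3 -m jog '[0,0,-10,0,0, 0,0,-20,0,0, 0,0,-30,0,0, 0,0,-40,0,0, 0,0,-45,0,0]'
python3 pre.py .015 .0435
```

```text
time_s: 6.35
eef_pos: [0.5459, 0.2765, 0.0438]
eef_rot: [0.388, 0.591, 0.388, -0.591]
wrist_force: [0.1, -0.2, -1.1]
opening: 0.267
t 6.35 shift [0.3 0.  1.1] turn -0.0 eef [0.5459 0.2765 0.0438] down [ 0.  0. -1.] q [0.28 0.48 1.63 0.   1.03 0.69] op 0.267 F [ 0.1 -0.2 -1.1]
time_s: 6.85
eef_pos: [0.5643, 0.3191, 0.0438]
eef_rot: [0.388, 0.591, 0.388, -0.591]
wrist_force: [-0.1, -0.2, -0.6]
opening: 0.266
t 6.85 shift [0.3 0.2 2.5] turn 0.0 eef [0.5643 0.3191 0.0438] down [ 0.  0. -1.] q [0.33 0.55 1.53 0.   1.06 0.74] op 0.266 F [-0.1 -0.2 -0.6]
```

No contact force so far. I'll take a picture to verify entry before pushing on.

```bash
python3 - <<'E'
from h import *
Q=np.load("Q.npy",allow_pickle=True).item(); h=Q["hold"]
ims={n:optics.camera(n)[:,:,::-1].copy() for n in C}
M["scr"]=[[[a,b,c+.031] for a,b,c in l] for l in M["scr"]]; p=tf(h,[[-.028+.017-.11,0,.05]])[0]
P={"hold":h}
a=overlay("side",ims["side"],{},(260,140,340,220),5);b=overlay("top",ims["top"],P,(150,140,230,220),5)
cv2.imwrite("pics/g4.png",np.hstack([a,b]))
E
```

```text
(no output)
```

View pics/g4.png

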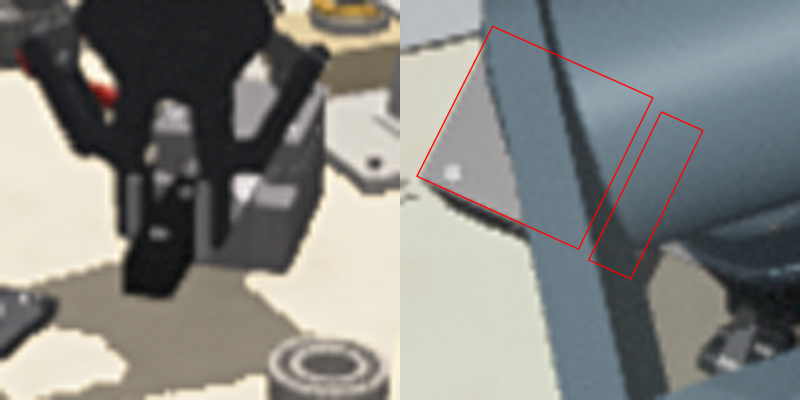

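The side view shows the blade, with its right edge at (242,187), entering under the upper part over the shelf and no force. I'll push home.

```bash
python3 -m jog '[0,0,-8,0,0, 0,0,-16,0,0, 0,0,-24,0,0, 0,0,-32,0,0, 0,0,-38,0,0]'
python3 pre.py .065 .0435
```

```text
time_s: 7.45
eef_pos: [0.5794, 0.3534, 0.0439]
eef_rot: [0.388, 0.591, 0.388, -0.591]
wrist_force: [0.1, 1.6, -0.8]
opening: 0.263
t 7.45 shift [  0.4   0.  -10. ] turn 0.0 eef [0.5794 0.3534 0.0439] down [ 0.  0. -1.] q [0.37 0.61 1.44 0.   1.1  0.78] op 0.263 F [ 0.1  1.6 -0.8]
```

```bash
python3 -m jog '[0,0,-3,0,0, 0,0,-6,0,0, 0,0,-8,0,0, 0,0,-9,0,0, 0,0,-9,0,0]'
python3 pre.py .065 .0435
python3 -m jog '[0,0,-2,0,0, 0,0,-3,0,0, 0,0,-4,0,0, 0,0,-4,0,0, 0,0,-4,0,0]'
python3 pre.py .065 .0435
```

```text
time_s: 7.95
eef_pos: [0.5826, 0.3608, 0.0438]
eef_rot: [-0.388, -0.591, -0.388, 0.591]
wrist_force: [-0.2, -0.3, -1.1]
opening: 0.271
t 7.95 shift [ 0.3  0.  -2. ] turn -0.0 eef [0.5826 0.3608 0.0438] down [-0. -0. -1.] q [ 0.38  0.62  1.42 -0.    1.1   0.79] op 0.271 F [-0.2 -0.3 -1.1]
time_s: 8.45
eef_pos: [0.5835, 0.3629, 0.0436]
eef_rot: [-0.388, -0.59, -0.387, 0.593]
wrist_force: [-3.5, -6.9, 2.0]
opening: 0.267
t 8.45 shift [ 0.1 -0.   0.4] turn -0.0 eef [0.5835 0.3629 0.0436] down [-0.002 -0.003 -1.   ] q [ 0.38  0.62  1.41 -0.    1.11  0.8 ] op 0.267 F [-3.5 -6.9  2. ]
```

There is a 7.7 N push-back exactly at the predicted home position. I'll lower it onto the shelf, release and retreat upward.

```bash
python3 -m jog '[1,0,0,0,0, 2,0,0,0,0, 3,0,0,0,0, 3,0,0,0,0, 3,0,0,0,0]'
python3 -m jog '[0,0,0,0,20, 0,0,0,0,40, 0,0,0,0,50, 0,0,0,0,50, 0,0,0,0,50]'
python3 -m jog '[-15,0,0,0,50, -35,0,0,0,50, -65,0,0,0,50, -100,0,0,0,50, -140,0,0,0,50]'
python3 - <<'E'
from h import *
Q=np.load("Q.npy",allow_pickle=True).item(); l=Q["lev"]; print(l)
go(l[0],l[1],.16,l[2])
E
```

```text
time_s: 8.95
eef_pos: [0.5835, 0.363, 0.0413]
eef_rot: [-0.388, -0.59, -0.387, 0.593]
wrist_force: [-6.2, -8.0, 6.0]
opening: 0.263
time_s: 9.45
eef_pos: [0.5843, 0.3648, 0.0408]
eef_rot: [0.388, 0.592, 0.388, -0.591]
wrist_force: [0.4, 0.3, 1.4]
opening: 0.502
time_s: 9.95
eef_pos: [0.5836, 0.3645, 0.1823]
eef_rot: [-0.388, -0.591, -0.388, 0.592]
wrist_force: [1.1, 0.7, 0.3]
opening: 0.498
[0.49171971 0.12760048 0.60446411]
t 9.95 shift [ 22.5  10.2 253.8] turn -58.1 eef [0.5836 0.3645 0.1823] down [-0.001 -0.    -1.   ] q [0.39 0.47 1.34 0.   1.34 0.8 ] op 0.498 F [1.1 0.7 0.3]
```

```bash
python3 -m jog '[0,0,35,-5,50, 0,2,70,-12,50, 0,4,105,-20,55, 0,5,140,-28,60, 0,6,175,-35,60]'
python3 - <<'E'
from fit import *
Q=np.load("Q.npy",allow_pickle=True).item(); l=Q["lev"]
go(l[0],l[1],.16,l[2])
ims={n:optics.camera(n)[:,:,::-1].copy() for n in C}
for n in C: cv2.imwrite(f"pics/raw5{n}.png",ims[n])
for k in("fix","lev"):
    for c in(["top"],["side"],["top","side"]): print(k,c,*fit(k,Q[k],ims,c))
a=overlay("side",ims["side"],{"hold":Q["hold"]},(265,140,345,200),5);b=overlay("top",ims["top"],{"hold":Q["hold"]},(150,140,230,200),5)
cv2.imwrite("pics/g5.png",np.vstack([np.hstack([a,b]),cv2.resize(overlay("top",ims["top"],Q,(150,140,360,220),3.8),(800,304))[:300]]))
E
```

```text
time_s: 10.45
eef_pos: [0.5195, 0.2007, 0.1821]
eef_rot: [0.549, 0.446, 0.548, -0.445]
wrist_force: [-0.3, -1.1, -0.6]
opening: 0.601
t 10.45 shift [ 22.1 -42.2  65.8] turn -22.8 eef [0.5195 0.2007 0.1821] down [ 0.002  0.    -1.   ] q [ 0.16  0.19  1.7  -0.    1.25 -0.05] op 0.601 F [-0.3 -1.1 -0.6]
fix ['top'] [0.4094849  0.37461929 0.93410188] -0.7399796843528748
fix ['side'] [0.41164892 0.36889616 0.93778434] -0.8545652627944946
fix ['top', 'side'] [0.41071567 0.37237881 0.94369348] -1.4825069904327393
lev ['top'] [0.50124178 0.12998679 0.31766984] -0.45453494787216187
lev ['side'] [0.49126646 0.12882214 0.60742118] -0.7108667492866516
lev ['top', 'side'] [0.48858102 0.12516308 0.73360601] -1.0365242958068848
```

View pics/g5.png

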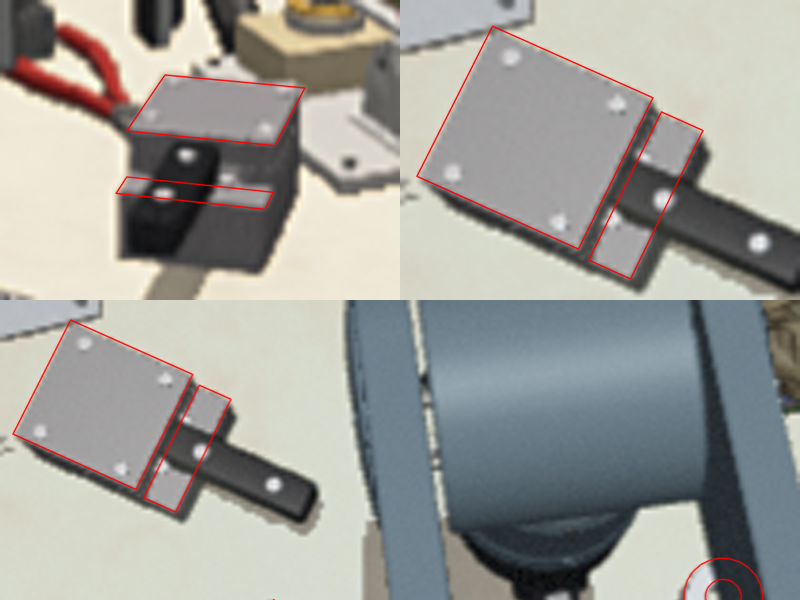

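The scraper is fully home, with its handle against the upper part in both views. Now the lever: go above its balance point, descend, grip.

```bash
python3 -m jog '[10,-20,30,-8,60, 40,-42,66,-16,60, 75,-42,66,-23,60, 90,-42,66,-23,60, 90,-42,66,-23,60]'
python3 -m jog '[0,0,0,0,60, 0,0,0,0,60, 0,0,0,0,60, 0,0,0,0,60, 0,0,0,0,60]'
python3 -c "
from h import *
go(.4915,.128,.004,.606)"
```

```text
time_s: 11.05
eef_pos: [0.4905, 0.1288, 0.0894]
eef_rot: [0.624, 0.329, 0.627, -0.33]
wrist_force: [0.6, 0.2, -0.2]
opening: 0.599
time_s: 11.55
eef_pos: [0.4922, 0.1288, 0.0913]
eef_rot: [0.626, 0.329, 0.625, -0.329]
wrist_force: [-0.3, 0.4, 0.3]
opening: 0.605
t 11.55 shift [87.3 -1.1  0.3] turn -0.2 eef [0.4922 0.1288 0.0913] down [ 0.001  0.    -1.   ] q [ 0.02  0.21  1.88  0.    1.05 -0.58] op 0.605 F [-0.3  0.4  0.3]
```

```bash
python3 -m jog '[25,-1,0,0,60, 50,-1,0,0,60, 75,-1,0,0,60, 86,-1,0,0,60, 86,-1,0,0,60]'
python3 -m jog '[0,0,0,0,60, 0,0,0,0,30, 0,0,0,0,0, 0,0,0,0,0, 0,0,0,0,0]'
python3 -m jog '[0,0,0,0,0, -5,0,0,0,0, -15,0,0,0,0, -30,0,0,0,0, -40,0,0,0,0]'
python3 -m jog '[-15,0,0,0,0, -40,0,0,0,0, -65,0,0,0,0, -80,0,0,0,0, -80,0,0,0,0]'
python3 - <<'E'
from fit import *
F=[.4107,.3724,.944]; b=tf(F,[[0,-.0315,0]])[0]; print(b)
go(b[0],b[1],.128,.944)
ims={n:optics.camera(n)[:,:,::-1].copy() for n in C}
for n in C: cv2.imwrite(f"pics/raw6{n}.png",ims[n])
dz=status.get_obs()["eef_pos"][2]-.005; print("lift",dz)
M["lev"]=[[[p[0],p[1],p[2]+dz] for p in l] for l in M["lev"]]
o=status.get_obs()["eef_pos"]; p,v=fit("lev",[o[0],o[1],.606],ims,["side"]); print(p,v)
a=overlay("side",ims["side"],{"lev":[o[0],o[1],.606]},(210,130,310,230),4);b=overlay("side",ims["side"],{"lev":p},(210,130,310,230),4)
cv2.imwrite("pics/g6.png",np.hstack([a,b]))
E
```

```text
time_s: 12.05
eef_pos: [0.4896, 0.128, 0.0034]
eef_rot: [0.625, 0.329, 0.627, -0.33]
wrist_force: [0.2, -0.5, 0.5]
opening: 0.599
time_s: 12.55
eef_pos: [0.4921, 0.1282, 0.0061]
eef_rot: [0.626, 0.33, 0.625, -0.329]
wrist_force: [-0.4, -0.3, 5.8]
opening: 0.172
time_s: 13.05
eef_pos: [0.4911, 0.1281, 0.0459]
eef_rot: [0.626, 0.329, 0.626, -0.329]
wrist_force: [0.4, 0.1, -3.1]
opening: 0.172
time_s: 13.55
eef_pos: [0.4927, 0.1282, 0.1276]
eef_rot: [0.627, 0.33, 0.624, -0.328]
wrist_force: [0.6, -1.1, -3.4]
opening: 0.168
[0.43621219 0.35392358 0.        ]
t 13.55 shift [  -0.7   81.2 -218.1] turn -19.6 eef [0.4927 0.1282 0.1276] down [ 0.005  0.    -1.   ] q [ 0.02  0.15  1.87  0.    1.12 -0.58] op 0.168 F [ 0.6 -1.1 -3.4]
lift 0.11972807739601637
[0.49175963 0.12782332 0.59828026] -0.5660399198532104
```

View pics/g6.png

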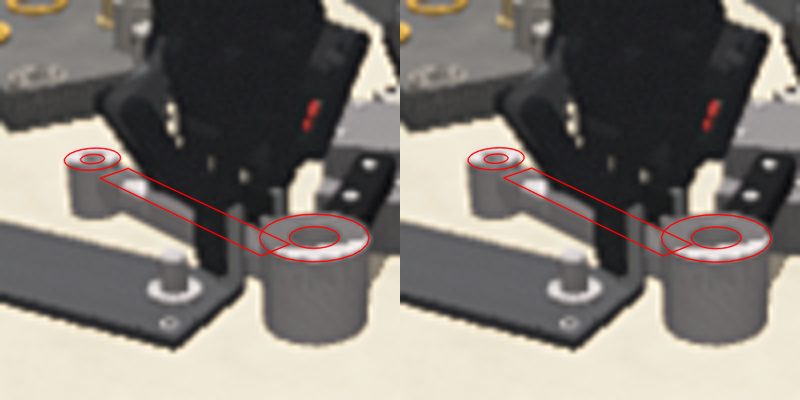

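The lever is gripped within about 1 mm of the balance point, and it's level and matches the overlay on eye and boss. Now I'll carry it over the fixture at 8 cm clearance.

```bash
python3 -m jog '[0,6,-15,-1,0, 0,15,-40,-4,0, 0,27,-74,-7,0, 0,40,-108,-10,0, 0,53,-142,-13,0]'
python3 -m jog '[0,13,-26,-2,0, 0,22,-46,-4,0, 0,30,-60,-5.5,0, 0,34,-68,-6.6,0, 0,34,-68,-6.6,0]'
python3 -m jog '[0,0,0,0,0, 0,0,0,0,0, 0,0,0,0,0, 0,0,0,0,0, 0,0,0,0,0]'
python3 -c "
from h import *
go(.4362,.3539,.096,.944)"
```

```text
time_s: 14.15
eef_pos: [0.4527, 0.2759, 0.1231]
eef_rot: [0.658, 0.255, 0.66, -0.257]
wrist_force: [0.5, -1.1, -3.7]
opening: 0.174
time_s: 14.65
eef_pos: [0.426, 0.3465, 0.1235]
eef_rot: [0.672, 0.217, 0.673, -0.218]
wrist_force: [-0.5, -0.4, -3.2]
opening: 0.172
time_s: 15.15
eef_pos: [0.4274, 0.3459, 0.1249]
eef_rot: [0.673, 0.218, 0.673, -0.218]
wrist_force: [-0.6, 0.4, -3.0]
opening: 0.175
t 15.15 shift [28.9 11.7  2.4] turn -0.0 eef [0.4274 0.3459 0.1249] down [ 0.  0. -1.] q [ 0.46  0.25  1.76  0.    1.13 -0.48] op 0.175 F [-0.6  0.4 -3. ]
```

```bash
python3 -m jog '[0,5,1,0,0, 8,12,2,0,0, 18,12,2,0,0, 27,12,2,0,0, 29,12,2,0,0]'
python3 -m jog '[0,0,0,0,0, 0,0,0,0,0, 0,0,0,0,0, 0,0,0,0,0, 0,0,0,0,0]'
python3 - <<'E'
from fit import *
Q=np.load("Q.npy",allow_pickle=True).item()
go(.4362,.3539,.096,.944)
ims={n:optics.camera(n)[:,:,::-1].copy() for n in C}
o=status.get_obs()["eef_pos"]; dz=o[2]-.0065
M["lev"]=[[[p[0],p[1],p[2]+dz] for p in l] for l in M["lev"]]
p,v=fit("lev",[o[0],o[1],.944],ims,["side"]); print(p,v)
f,v=fit("fix",[.4107,.3724,.944],ims,["side"]); print("fix side",f)
for q in(f,[.4107,.3724,.944]): print("bore err mm",(tf(p,[[0,-.0435,0],[0,.1065,0]])-tf(q,[[0,-.075,0],[0,.075,0]]))[:,:2]*1e3)
a=overlay("side",ims["side"],{"lev":p,"fix":f},(175,130,275,225),4);b=overlay("top",ims["top"],{"lev":p,"fix":Q["fix"],"hold":Q["hold"]},(150,140,250,235),4)
cv2.imwrite("pics/g7.png",np.hstack([a,b]))
E
```

```text
time_s: 15.65
eef_pos: [0.4344, 0.354, 0.0935]
eef_rot: [0.672, 0.217, 0.674, -0.219]
wrist_force: [-0.3, 0.4, -3.6]
opening: 0.173
time_s: 16.15
eef_pos: [0.436, 0.3548, 0.0962]
eef_rot: [0.673, 0.218, 0.672, -0.218]
wrist_force: [-0.2, -0.2, -4.3]
opening: 0.174
t 16.15 shift [ 0.2 -0.6  0.7] turn -0.0 eef [0.436  0.3548 0.0962] down [ 0.001  0.    -1.   ] q [ 0.47  0.31  1.74  0.    1.09 -0.47] op 0.174 F [-0.2 -0.2 -4.3]
[0.47137299 0.32022406 1.30365729] -0.6841800808906555
fix side [0.41138598 0.368799   0.94315186]
bore err mm [[ 41.23808832 -16.0147824 ]
 [ 17.97053189 -64.50479549]]
bore err mm [[ 41.88673797 -19.66728844]
 [ 18.6938467  -68.05429607]]
```

View pics/g7.png

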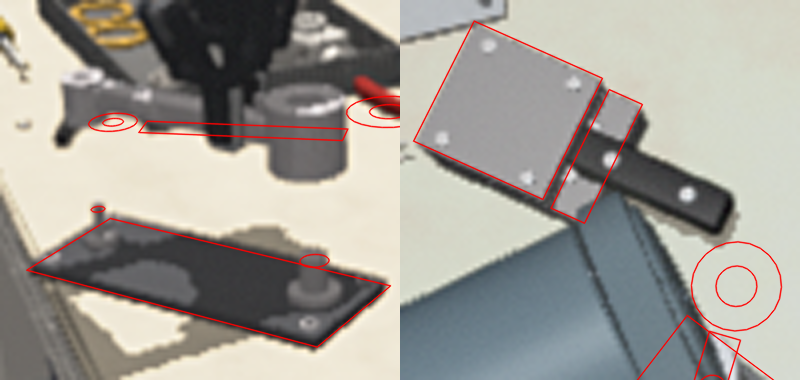

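The lever fit latched onto the wrong edges (the fixture fit is fine). In the picture the boss top centre is at (308,99) and the eye top at (82,76), so I'll triangulate from those directly, and also from the post and pin tops.

```bash
python3 - <<'E'
from h import *
px=lambda u,v:np.array([175+u/4-.5,130+v/4-.5])
o=status.get_obs()["eef_pos"]; u=o[2]-.0065; g=[o[0],o[1],.944]
B,E=at_z("side",px(308,99),u+.04),at_z("side",px(82,76),u+.028)
print("boss",B,"eye",E,"dist",np.linalg.norm((B-E)[:2]))
print("by TCP boss/eye",tf(g,[[0,-.0435,u],[0,.1065,u]]))
F=[.4107,.3724,.944]; print("post/pin",tf(F,[[0,-.075,.038],[0,.075,.038]]),"side",tf([.4114,.3688,.943],[[0,-.075,.038],[0,.075,.038]]))
print("post,pin by side pick",at_z("side",px(317,259),.038),at_z("side",px(98,210),.038))
im=optics.camera("side")[:,:,::-1].copy(); 
M["lev"]=[[[p[0],p[1],p[2]+u] for p in l] for l in M["lev"]]
a=overlay("side",im,{"lev":g},(175,130,275,225),4);b=overlay("side",im,{"fix":F},(175,170,275,225),4)
b=cv2.copyMakeBorder(b,0,a.shape[0]-b.shape[0],0,0,cv2.BORDER_CONSTANT); cv2.imwrite("pics/g8.png",np.hstack([a,b]))
E
```

```text
boss [0.47322984 0.33304566 0.12951623] eye [0.34912892 0.42275415 0.11751623] dist 0.15312952536801508
by TCP boss/eye [[0.47112676 0.32923345 0.08951623]
 [0.34964014 0.41721641 0.08951623]]
post/pin [[0.47144331 0.32840852 0.038     ]
 [0.34995669 0.41639148 0.038     ]] side [[0.47209929 0.3247478  0.038     ]
 [0.35070071 0.4128522  0.038     ]]
post,pin by side pick [0.47388364 0.32616895 0.038     ] [0.35100637 0.41105339 0.038     ]
```

View pics/g8.png

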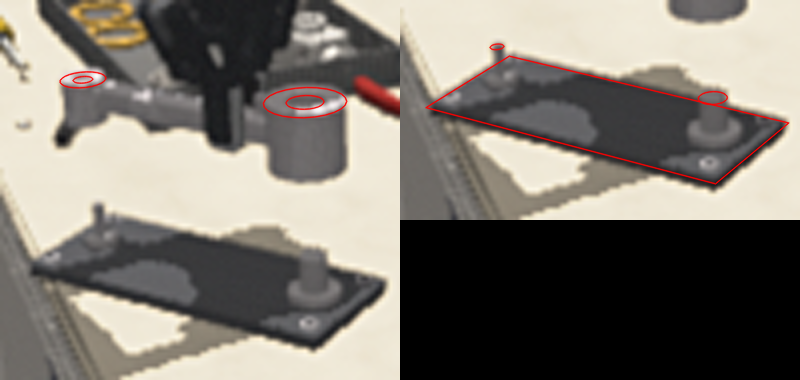

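The lever overlay at the TCP pose agrees with the picture: it's level, with about 51 mm of clearance. The cameras differ by a few mm in the fixture's y (0.369 side, 0.3746 top), so I'll split that with a small shift, then settle.

```bash
python3 -c "
from h import *
go(.4365,.352,.096,.944)"
```

```text
t 16.3 shift [-0.  -1.8  2.1] turn -0.0 eef [0.4359 0.3547 0.096 ] down [ 0.  0. -1.] q [ 0.47  0.31  1.74  0.    1.09 -0.47] op 0.173 F [ 0.4  0.2 -2.9]
```

```bash
python3 -m jog '[0,-1,1,0,0, 0,-2,2,0,0, 0,-2,2,0,0, 0,-2,2,0,0, 0,-2,2,0,0]'
python3 -m jog '[0,0,0,0,0, 0,0,0,0,0, 0,0,0,0,0, 0,0,0,0,0, 0,0,0,0,0]'
python3 -m jog '[0,0,0,0,0, 0,0,0,0,0, 0,0,0,0,0, 0,0,0,0,0, 0,0,0,0,0]'
python3 - <<'E'
from h import *
go(.4365,.352,.096,.944); print(abs(status.get_obs()["dq"]).max())
from bench import hand_in
print(hand_in())
E
```

```text
time_s: 16.8
eef_pos: [0.4363, 0.3519, 0.0958]
eef_rot: [0.673, 0.218, 0.673, -0.218]
wrist_force: [-0.0, 0.4, -3.1]
opening: 0.169
time_s: 17.3
eef_pos: [0.4362, 0.3519, 0.0958]
eef_rot: [0.673, 0.218, 0.673, -0.218]
wrist_force: [-0.3, 1.1, -3.6]
opening: 0.171
time_s: 17.8
eef_pos: [0.4362, 0.3519, 0.0958]
eef_rot: [0.673, 0.218, 0.673, -0.218]
wrist_force: [-0.5, -0.1, -2.7]
opening: 0.171
t 17.8 shift [-0.2  0.2  0.2] turn -0.0 eef [0.4362 0.3519 0.0958] down [-0. -0. -1.] q [ 0.47  0.31  1.75 -0.    1.08 -0.48] op 0.171 F [-0.5 -0.1 -2.7]
0.0009003755323511684
the job is handed in; nothing more can be done
None
```

I put the scraper away, then picked up the lever and handed in at 17.8 s (limit 64 s) while holding it over the fixture. No verdict is reported at hand-in.

- **Scraper:** It is home in the slot. I felt a 7.7 N stop at the predicted depth of about 65 mm, let it go, and both cameras then showed the handle against the block.
- **Lever:** I gripped it within about 1 mm of its balance point. At hand-in it was still and level, about 51 mm above the post and pin. The wrist force showed only its weight.
- **Bore alignment:** The two cameras disagreed by about 6 mm on where the fixture sits in y (0.369 m against 0.375 m). I aimed between them, so I expect the bores to be within about 4 mm of the post and pin (limit 10 mm).
- **Failed check:** One automatic fit of the held lever locked onto the wrong edges, so I rejected it. I used hand-picked image points and an overlay at the gripper's pose instead, which agreed to within 4–6 mm. I took no new picture after the last 3 mm correction.
- **Bearing, ring and bottle:** I kept the moves clear of all three, but did not measure them again at the end.

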